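Zero the bench balance and print the record

ROBOT

A 6-joint arm with a two-finger parallel gripper is mounted at the origin on the work surface. World frame = base frame: x ahead of the robot, y to its left, z up, the work surface at z = 0. Lengths are in m, angles in rad, forces in N, time in s.
With the tool pointing down it reaches from about 0.3 to 0.75 m from the base axis. Payload 8.5 kg.
Tool frame: the origin (TCP) lies at the very end of the fingers, on their centre line; the grasp point (between the pads) lies behind it (manip.pinch_z is the z of the grasp point in the tool frame, in m); z points along the fingers, y is the direction in which the jaws open and shut (so a half turn about z gives the same grasp; the last joint's range is limited). The gripper opens to 85 mm and grips with 20 to 120 N. Pads are 22 mm wide; open, the fingers measure 114 mm over their backs; the gripper's body (76 mm by 85 mm) begins 54 mm behind the grasp point. The pads swing forward as they close: fully open they stand 13 mm farther back than shut.
Start: joints at [0.955, 0.381, 1.297, -0, 1.464, -0.215], TCP at [0.215, 0.506, 0.231] pointing down, gripper open.
Joint ranges: [-3.11, 3.11], [-0.89, 2.33], [0.22, 2.48], [-1.42, 4.56], [0.17, 2.85], [-2.88, 2.88]. Speed limits (rad/s): [2.39, 2.39, 3.14, 3.14, 3.14, 3.14].

INTERFACE

Orientations are given as a rotation vector (axis times angle).
In Python, from cell import manip, eyes, models gives the robot as it stands. The module is installed in compiled form; this text tells all that it offers.
- The arm moves only by the tool play_rows, never from a script. Its arguments are lists of equal length, an entry for each row: "hand": the opening, from -1 (shut) to 1 (fully open), so that 0 is half open; "translation": the shift along the world's x, y, z in m, a list of three; "twist": the turn, a rotation vector about the world's x, y, z in degrees, a list of three. In form: {"hand": [hand, ...], "translation": [[x, y, z], ...], "twist": [[ax, ay, az], ...]}. A call has 1 to 12 rows; each row shifts and turns the pose as measured when the row begins; what a row does not reach is not made up. A row lasts 1/10 s, in which the tool goes at most 50 mm and 8.59 degrees, less where a joint would pass 70% of its speed; a pose out of reach is approached as far as the arm can. A call is refused whole if a number of a shift passes 0.05 or a number of a turn 8.59, either way. A call with a gripper value outside its range is refused whole. The fingers move at their own pace and stop on an object; "newtons" is the grip in N (left out, the last holds). Time passes only in rows, so rows that do not move let the fingers close. It gives the time, the measured TCP pose, the force and the opening at its end, in the units of the state.
- manip.get_obs(): the state, without advancing time (a new reading comes with each control period).
- eyes.snapshot(name): name is "side" or "top" or "wrist"; returns a dict with "pixels" (384x512x3 uint8, red, green, blue), "fx", "fy", "cx", "cy" (pixels), "rvec" (rotation vector, rad) and "tvec" (3), from world to camera coordinates, as OpenCV has them. Camera axes: x right, y down, z forward; pixel columns grow to the right and rows downward; lengths in m; the calibration is good to about 2 mm. A picture is of the moment at which its call begins. There is no depth.
- manip.close_job(): hands the job in, once; it reports no verdict.
Trained networks look in a picture, given as the dict that the camera call returned (one of the last four; its "shot" number tells which), for a name from the list of things; names that differ only in an ending like _2 or _b are one class to them, and where a whole thing is asked for, a point or a joint stands for the part that bears it (a point fixed in the world has none). Each returns a list of dicts, best first, with "conf" (0 to 1); they miss things now and then, are a little off and sometimes report something else, mostly with a low value. They report only what shows in the picture. A call takes as long as a camera call. They do not tell look-alikes from the thing itself.
- models.cut_out(picture, target): "pixels" (384x512 bool, what is visible of it).
- models.tip_of(picture, target): "point" ([x, y, z] in m, in world coordinates, good to about 4 mm: a listed point, or the origin of a listed thing).
The state is a dict: "t": time; "joints": joint angles; "qvel": joint speeds; "effort": joint torques, N m; "tool_pos": TCP position; "ee_rot": TCP orientation; "wrist_force": force on the tool from outside, world axes, zero at the start; "moment": the same for the moment, N m; "gripper_width": finger opening in m.
Only numpy, scipy, OpenCV 4.12 (cv2) and the standard library are available. Lean on these libraries where they do the work, as an engineer would, in place of code of your own. Each camera call takes 0.05 s, during which the arm holds its last target. There are 200 camera calls.

TASK

The laboratory balance is on standby with an empty beaker on its pan: tap its round power key to wake it, tap the long tare bar to zero it, tap the square print key beside the tare bar to log the zero, then tap the long feed bar on the printer so that the slip comes out. Tap each one lightly with a fingertip, in that order, letting each key spring back up before the next, and press no other key. Keep off the pan, and leave the beaker and the things on the steel tray where they stand; finish with the hand clear.

Things in the scene. Friction and masses are not known exactly. Their poses are not given: they have to be found in the camera images.
- balance: Bench balance, fixed, white, 300 mm deep (x), 220 wide (y), 66 high; origin: centre of its underside. Its front faces its -x (to the robot), +y is left. The front 105 mm is a grey panel sloping 8 deg down to 45 mm high at the front edge; flush dark display. Four keys of one white rubber in a row 30 mm from the front edge, left to right: round power, square unit, square print, long tare bar.
- key_power_top (a point): Centre of the top of the round power key (diameter 20 mm) at the left end (+y) of the balance's row, 85 mm left of its middle, 7.5 mm proud of the panel. z axis: out of the key, square to the panel (8 deg off vertical, leaning to the robot); x axis: up the slope, away from the front edge; y axis: along the row, to the left. Moves with the key.
- key_unit_top (a point): Centre of the top face of the square unit key (18 by 18 mm), second from the left, 38 mm left of the balance's middle; not to be pressed. Axes as for the power key.
- key_print_top (a point): Centre of the top face of the square print key (18 by 18 mm), third from the left, next to the tare bar, 9 mm right of the balance's middle. Axes as for the power key; 7.5 mm proud.
- key_tare_top (a point): Centre of the top face of the long tare bar (18 mm by 44 mm along the row) at the right end, 70 mm right of the balance's middle. Axes as for the power key; 7.5 mm proud.
- key_power (a joint): How far the power key is pressed in: 0 m = up, 0.006 m = bottomed on its hard stop. Soft spring key: starts to move at 0.7 N, counts as pressed beyond 0.002 m (3.1 N), would bottom at 7.9 N, springs back when let go. A slow press of 3 to 4 mm is ample; hitting the stop at speed is not light.
- key_unit (a joint): How far the unit key is pressed in; same kind of key.
- key_print (a joint): How far the print key is pressed in; same kind of key.
- key_tare (a joint): How far the tare bar is pressed in; same kind of key.
- pan: The balance's round steel pan, 160 mm in diameter and 4 mm thick, behind the key panel; origin at the centre of its underside, 75 mm above the work surface and 52 mm behind the balance's middle.
- beaker: Empty glass beaker, 70 mm in diameter at the rim, 95 mm high, standing loose on the pan; origin at the centre of its underside.
- printer: Balance printer, fixed, left or right of the balance, white, 190 mm deep (x), 140 wide (y), 63 high; front faces its -x; origin: centre of its underside. Grey roll cover and paper stub at the back, up to 82 high. The front 75 mm is a grey panel sloping 8 deg down to the front, with two keys 33 mm from the front edge: long feed bar (left, +y), small round power key (right).
- key_feed_top (a point): Centre of the top face of the printer's long feed bar (16 mm by 40 mm along y), 20 mm left of the printer's middle. z axis: out of the key, 8 degrees off vertical towards the front; x axis up the slope; y axis along the bar. The bar stands 7.5 mm proud of the panel.
- key_printer_power_top (a point): Centre of the top face of the printer's small round power key, 47 mm right of its middle; not to be pressed.
- key_feed (a joint): How far the feed bar is pressed in; same kind of key as on the balance.
- key_printer_power (a joint): How far the printer's own power key is pressed in; same kind of key.
- tray: Shallow open steel tray, fixed, 190 mm by 140 mm, 18 mm high, on the side of the balance where the printer is not; origin at the centre of its underside.
- jar: White plastic jar with a black cap, 58 mm in diameter, 85 mm high, loose in the tray; origin at the centre of its underside.
- weight: Steel 200 g calibration weight with a knob, 30 mm in diameter, 50 mm high, loose in the tray; origin at the centre of its underside.
- tweezers: Steel tweezers, 108 mm long, 9 mm high, lying loose in the tray; origin at the middle of their underside.
There are look-alikes about, which are no part of the job. Leave any green look-alike of the printer alone.

How it is judged:
On the way, in this order (a step that is already met when the one before it is completed fails the run):
1. the balance's power key is tapped, alone (value of joint key_power above 0.002 m and value of joint each of key_tare, key_print, key_feed below 0.001 m), for 0.04 s.
2. then the tare bar, alone, the power key being up again (value of joint key_tare above 0.002 m and value of joint each of key_power, key_print, key_feed below 0.001 m), for 0.04 s.
3. then the print key, alone, the tare bar being up again (value of joint key_print above 0.002 m and value of joint each of key_power, key_tare, key_feed below 0.001 m), for 0.04 s.
4. then the printer's feed bar, alone, the print key being up again (value of joint key_feed above 0.002 m and value of joint each of key_power, key_tare, key_print below 0.001 m), for 0.04 s.
At the end, for the whole second after the job is handed in: All keys are up again (within 1 mm), the beaker stands upright and still on the pan within 6 mm of where it was, and the jar, the weight and the tweezers lie within 10 mm of where they were (value of joint each of key_power, key_tare, key_print, key_unit, key_feed, key_printer_power below 0.001 m and distance of beaker from where it was at the start of the episode below 0.006 m and angle between beaker's own z axis and vertical below 0.1 rad and linear speed of beaker below 0.02 m/s and distance of each of jar, weight, tweezers from where it was at the start of the episode below 0.01 m); the robot touches nothing.
It fails at once if a key or a housing is pressed harder than 30 N (contact force between any of the arm, the fingers and balance above 30 N or contact force between any of the arm, the fingers and printer above 30 N).
It fails at once if the unit key or the printer's power key is pressed (value of joint any of key_unit, key_printer_power above 0.002 m).
It fails at once if the pan is pressed (contact force between any of the arm, the fingers and pan above 2 N).
It fails at once if the beaker is shifted, lifted or tipped (distance of beaker from where it was at the start of the episode above 0.006 m or angle between beaker's own z axis and vertical above 0.2 rad).
It fails at once if a thing on the tray is shifted or lifted (distance of any of jar, weight, tweezers from where it was at the start of the episode above 0.01 m).
It also fails if it takes over 51 s, if anything falls off the work surface, if the arm or the gripper's body presses on something with over 40 N, if the wrist force passes 120 N, or if a joint passes its speed limit or range.

## Working session

There is one attempt and no reset: what is moved stays moved. The work goes in short steps, Python scripts to look and compute and a tool call to move; the robot and the scene stay as the last step left them, time stands still between calls to the robot, and variables do not carry over. Pictures are saved under pics/ and viewed, about 8 in all and at most 12, crops included, and the job is handed in when it is done.

Besides the shell and the picture viewer there is one more tool, called after ">>>" in YAML: its name, and indented under it one key for each argument. play_rows: Moves the arm, as the interface text tells. Its arguments: {"type":"object","properties":{"hand":{"type":"array"},"translation":{"type":"array"},"twist":{"type":"array"},"newtons":{"type":"number"}},"required":["hand","translation","twist"]}

```bash
mkdir -p pics
cat > h.py <<'E'
import numpy as np, cv2
from cell import manip, eyes, models
def proj(s,p):
    K=np.array([[s["fx"],0,s["cx"]],[0,s["fy"],s["cy"]],[0,0,1.]])
    return cv2.projectPoints(np.array(p,float).reshape(-1,3),np.array(s["rvec"],float),np.array(s["tvec"],float),K,None)[0].reshape(-1,2)
def save(im,n): cv2.imwrite("pics/"+n,np.ascontiguousarray(im[...,::-1]))
E
python3 - <<'E'
from h import *
o=manip.get_obs(); print(o["t"],o["tool_pos"],o["ee_rot"],o["gripper_width"],manip.pinch_z)
S={n:eyes.snapshot(n) for n in("side","top")}
save(np.vstack([S["top"]["pixels"][:, :],])," top.png".strip()); save(S["side"]["pixels"],"side.png")
for n,s in S.items():
  for k in "balance printer key_power_top key_unit_top key_print_top key_tare_top key_feed_top key_printer_power_top beaker tray".split():
    for r in models.tip_of(s,k)[:3]: print(n,k,round(r["conf"],2),np.round(r["point"],3),proj(s,r["point"]).round()[0])
E
```

```text
0.0 [0.21442388 0.50616299 0.2306912 ] [-6.25259866e-01 -3.07811504e+00  2.19067947e-03] 0.08515855495161431 -0.0187
side balance 0.6 [ 0.613  0.012 -0.002] [294. 187.]
side printer 0.9 [ 0.479 -0.456 -0.002] [359. 343.]
side printer 0.89 [ 0.639 -0.234 -0.001] [355. 243.]
side printer 0.59 [ 0.277 -0.271 -0.001] [232. 316.]
side key_power_top 0.4 [0.474 0.076 0.057] [239. 173.]
side key_unit_top 0.56 [0.485 0.022 0.058] [251. 184.]
side key_print_top 0.46 [ 0.489 -0.021  0.056] [261. 194.]
side key_print_top 0.15 [ 0.504 -0.084  0.057] [279. 207.]
side key_tare_top 0.56 [ 0.508 -0.082  0.059] [280. 206.]
side key_tare_top 0.21 [0.662 0.019 0.078] [309. 158.]
side key_feed_top 0.69 [ 0.413 -0.469  0.056] [340. 348.]
side key_feed_top 0.53 [ 0.566 -0.222  0.054] [331. 236.]
side key_feed_top 0.49 [ 0.22  -0.247  0.052] [202. 306.]
side key_printer_power_top 0.58 [ 0.582 -0.294  0.056] [355. 254.]
side key_printer_power_top 0.53 [ 0.447 -0.53   0.054] [373. 367.]
side key_printer_power_top 0.41 [0.486 0.026 0.054] [251. 184.]
side beaker 0.57 [0.665 0.013 0.083] [312. 157.]
side tray 0
[... 287 characters left out ...]
[203. 196.]
top key_unit_top 0.52 [0.484 0.029 0.059] [219. 192.]
top key_print_top 0.69 [0.612 0.01  0.003] [226. 155.]
top key_print_top 0.39 [ 0.492 -0.022  0.058] [235. 190.]
top key_tare_top 0.55 [ 0.507 -0.079  0.059] [254. 185.]
top key_feed_top 0.65 [ 0.411 -0.463  0.053] [380. 217.]
top key_feed_top 0.61 [ 0.569 -0.224  0.056] [302. 165.]
top key_feed_top 0.44 [ 0.217 -0.248  0.05 ] [310. 282.]
top key_printer_power_top 0.5 [ 0.584 -0.293  0.051] [323. 161.]
top key_printer_power_top 0.42 [ 0.442 -0.527  0.051] [400. 207.]
top key_printer_power_top 0.37 [ 0.218 -0.313  0.052] [332. 282.]
top beaker 0.92 [0.666 0.012 0.077] [225. 132.]
top tray 0.92 [ 0.543  0.232 -0.001] [156. 176.]
```

View pics/top.png

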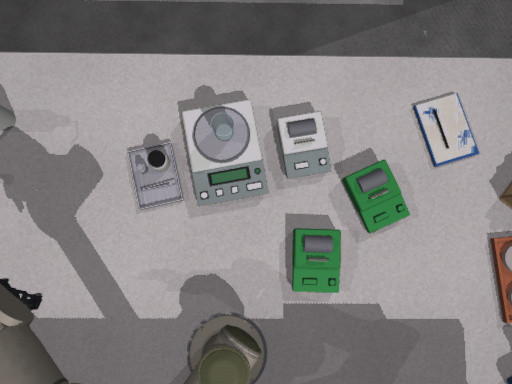

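View pics/side.png

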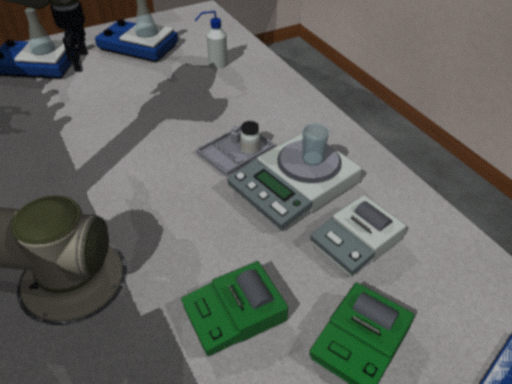

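The tray holds the jar, weight and tweezers at top-view (157,175). The balance is at (227,155), with keys at (203,196), (219,192), (235,190) and (254,185). There are three printer candidates in the top view: white (302,148), green (372,199) and green (314,259). I choose the white one, next to the balance. The round dark spot at (257,171) is not in the key row, so I take it as no key.

```bash
cat >> h.py <<'E'
from scipy.optimize import least_squares
from scipy.spatial.transform import Rotation as R
def fit(L,W):  # planar rigid fit, robust
    L=np.array(L);W=np.array(W)
    f=lambda p:(np.c_[np.cos(p[2])*L[:,0]-np.sin(p[2])*L[:,1]+p[0],np.sin(p[2])*L[:,0]+np.cos(p[2])*L[:,1]+p[1]]-W[:,:2]).ravel()
    r=least_squares(f,[.5,0,.2],loss="soft_l1",f_scale=.003); return r.x,f(r.x).reshape(-1,2)
s8,c8=np.sin(np.radians(8)),np.cos(np.radians(8))
def keyl(d,y,h0=.045): # local key top point
    # d mm from front edge (horizontal approx), relative to front edge
    return [d*c8-.0075*s8,y,h0+d*s8+.0075*c8]
def w(p,l): return np.array([p[0]+np.cos(p[2])*l[0]-np.sin(p[2])*l[1],p[1]+np.sin(p[2])*l[0]+np.cos(p[2])*l[1],l[2]])
def bal(y): k=keyl(.030,y); k[0]-=.150; return k
def prn(y): k=keyl(.033,y); k[0]-=.095; return k
E
python3 - <<'E'
from h import *
B=[bal(.085),bal(.038),bal(-.009),bal(-.070),[0,0,0],[.052,0,0]]
m=[[.474,.0755],[.4845,.0255],[.4905,-.0215],[.5075,-.0805],[.6115,.0095],[.6655,.0125]]
p,e=fit([b[:2] for b in B],m); print("bal",p,np.degrees(p[2]),(e*1e3).round(1).tolist())
for n,y in zip(("power","unit","print","tare"),(.085,.038,-.009,-.07)): print(n,w(p,bal(y)).round(4))
q,e=fit([prn(.02)[:2],prn(-.047)[:2],[0,0]],[[.5675,-.223],[.583,-.2935],[.6375,-.234]]); print("prn",q,np.degrees(q[2]),(e*1e3).round(1).tolist())
print("feed",w(q,prn(.02)).round(4),"ppow",w(q,prn(-.047)).round(4))
def tgt(yaw):
    z=np.array([s8*np.cos(yaw),s8*np.sin(yaw),-c8]); y=np.array([-np.sin(yaw),np.cos(yaw),0]); return R.from_matrix(np.c_[np.cross(y,z),y,z])
o=manip.get_obs(); A=R.from_rotvec(o["ee_rot"])
for yw in (p[2],q[2]): print("twist deg",np.degrees((tgt(yw)*A.inv()).as_rotvec()).round(2), tgt(yw).as_rotvec().round(3))
s=eyes.snapshot("top"); im=s["pixels"].copy()
for c in [w(p,bal(y)) for y in (.085,-.009,-.07)]+[w(q,prn(.02))]:
    u=proj(s,c)[0]; im=im if False else im; cv2.circle(im,tuple(int(v) for v in u.round()),1,(255,0,0),-1)
save(cv2.resize(im[90:215,170:340],None,fx=4,fy=4,interpolation=cv2.INTER_CUBIC),"crop.png")
E
```

```text
bal [0.61118792 0.00823487 0.16496161] 9.451604017836242 [[3.5, -3.3], [0.8, 0.3], [2.5, 0.9], [-4.5, -0.2], [-0.3, -1.3], [-3.0, 4.3]]
power [0.4775 0.0722 0.0566]
unit [0.4853 0.0258 0.0566]
print [ 0.493  -0.0206  0.0566]
tare [ 0.503  -0.0807  0.0566]
prn [ 0.63596122 -0.23359853  0.18715741] 10.723329508689496 [[2.5, -2.7], [-0.6, 1.9], [-1.5, 0.4]]
feed [ 0.57   -0.2257  0.057 ] ppow [ 0.5824 -0.2916  0.057 ]
twist deg [-0.95 -8.05 32.36] [-0.247  2.992  0.017]
twist deg [-0.86 -8.07 33.63] [-0.281  2.989  0.02 ]
```

View pics/crop.png

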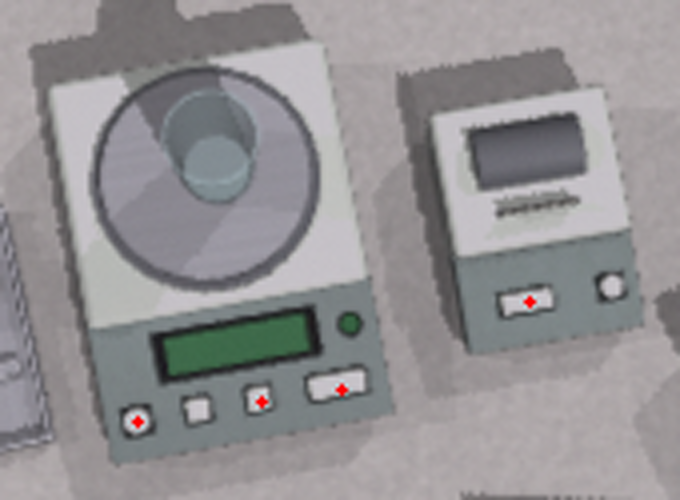

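The crop shows the white printer with its feed bar at the left (525,302) and round key at the right (610,287). The balance's key row is at (137,422), (198,410), (259,400) and (337,386). The red dots land on the right keys; tare and print are about 1 px (3 mm) low, because the beaker isn't centred on the pan and skewed my fit. I'll use yaw ≈ 11.5° and correct from close by.

>>> play_rows:
  hand: [-1, -1, -1, -1, -1, -1, -1, -1, -1, -1, -1, -1]
  translation:
    - [0.02, -0.035, 0]
    - [0.02, -0.035, 0]
    - [0.02, -0.035, 0]
    - [0.02, -0.035, 0]
    - [0.02, -0.035, 0]
    - [0.02, -0.035, 0]
    - [0.02, -0.035, 0]
    - [0.02, -0.035, 0]
    - [0.02, -0.035, 0]
    - [0.02, -0.035, 0]
    - [0.02, -0.035, 0]
    - [0.02, -0.035, 0]
  twist:
    - [-0.15, -1.34, 5.6]
    - [-0.15, -1.34, 5.6]
    - [-0.15, -1.34, 5.6]
    - [-0.15, -1.34, 5.6]
    - [-0.15, -1.34, 5.6]
    - [-0.15, -1.34, 5.6]
    - [0, 0, 0]
    - [0, 0, 0]
    - [0, 0, 0]
    - [0, 0, 0]
    - [0, 0, 0]
    - [0, 0, 0]

```text
t: 2.35
tool_pos: [0.4588, 0.0727, 0.2325]
ee_rot: [-0.329, 2.973, 0.019]
wrist_force: [0.5, 0.4, 0.2]
gripper_width: 0.0001
```

Run:
```python
from h import *
o=manip.get_obs(); M=R.from_rotvec(o["ee_rot"]).as_matrix(); print(o["tool_pos"].round(4) if hasattr(o["tool_pos"],"round") else o["tool_pos"]); print("yaw",np.degrees(np.arctan2(-M[0,1],M[1,1])),"tool z",M[:,2].round(3))
s=eyes.snapshot("wrist"); save(s["pixels"],"wrist1.png")
for k in "key_power_top key_unit_top key_print_top key_tare_top key_feed_top".split():
    for r in models.tip_of(s,k)[:2]: print(k,round(r["conf"],2),np.round(r["point"],4),proj(s,r["point"]).round()[0])
print("tip px",proj(s,o["tool_pos"]).round())
```

```text
[0.4588 0.0727 0.2325]
yaw 12.5987911316279 tool z [ 0.147  0.029 -0.989]
key_power_top 0.54 [0.4759 0.0783 0.0568] [257. 163.]
key_power_top 0.36 [0.4858 0.0288 0.058 ] [214. 162.]
key_unit_top 0.8 [0.4886 0.0297 0.0618] [213. 165.]
key_print_top 0.78 [ 0.4966 -0.021   0.0603] [169. 162.]
key_tare_top 0.64 [ 0.5048 -0.0771  0.0633] [119. 159.]
tip px [[255. 236.]]
```

View pics/wrist1.png

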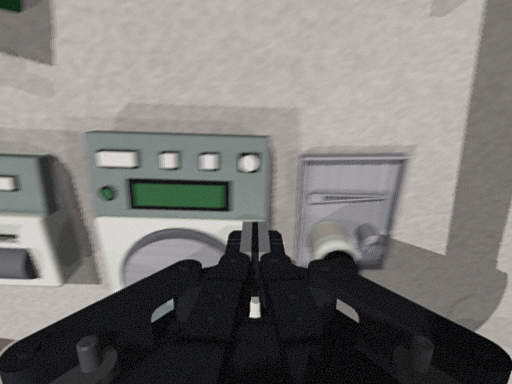

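The wrist view shows the row left to right as tare (117,159), print (169,160), unit (209,161) and power (249,162). The network put power at 257, about 8 px off. I'll back-project my own pixels onto the key height.

```bash
cat >> h.py <<'E'
def ray(s,uv,z):
    Rm=cv2.Rodrigues(np.array(s["rvec"],float))[0]; C=-Rm.T@np.array(s["tvec"],float).ravel()
    d=Rm.T@np.array([(uv[0]-s["cx"])/s["fx"],(uv[1]-s["cy"])/s["fy"],1]); return C+d*(z-C[2])/d[2]
E
python3 - <<'E'
from h import *
s=eyes.snapshot("wrist"); im=s["pixels"].astype(int)
m=(im.min(2)>185).astype(np.uint8); m[172:]=0;m[:145]=0
n,l,st,c=cv2.connectedComponentsWithStats(m)
W=[]
for i in range(1,n):
    if st[i,4]>60 and c[i,0]<270: W.append((c[i],st[i])); print(c[i].round(1),st[i],ray(s,c[i],.0566).round(4))
t=eyes.snapshot("top"); im=t["pixels"].astype(int)
for n_,k in (("tare",(254,187)),("feed",(301,165.5))):
    print("top",n_,ray(t,k,.057).round(4))
for k in("key_print_top","key_tare_top","key_power_top","key_feed_top"):
    print(k,[ (round(r["conf"],2),np.round(r["point"],4).tolist()) for r in models.tip_of(t,k)[:3]])
E
```

```text
[116.4 158.4] [ 99 152  36  14 469] [ 0.5059 -0.0801  0.0566]
[168.9 159.9] [162 154  14  13 170] [ 0.4941 -0.0202  0.0566]
[209. 161.] [203 155  13  14 170] [0.485  0.0258 0.0566]
[249.4 162.9] [242 156  16  15 190] [0.4768 0.0723 0.0566]
top tare [ 0.5014 -0.0786  0.057 ]
top feed [ 0.5688 -0.2226  0.057 ]
key_print_top [(0.45, [0.4942, -0.022, 0.0582])]
key_tare_top [(0.43, [0.5083, -0.077, 0.0592])]
key_power_top []
key_feed_top [(0.59, [0.5655, -0.2247, 0.0558]), (0.55, [0.4067, -0.4679, 0.0556]), (0.54, [0.2163, -0.2481, 0.0513])]
```

Key spacing comes out at 47/47/61 mm, as specified. Moving over the power key.

>>> play_rows:
  hand: [-1, -1, -1, -1, -1, -1, -1]
  translation:
    - [0.009, 0, -0.03]
    - [0.009, 0, -0.03]
    - [0, 0, -0.03]
    - [0, 0, -0.03]
    - [0, 0, -0.02]
    - [0, 0, 0]
    - [0, 0, 0]
  twist:
    - [0, 0, -0.9]
    - [0, 0, -0.9]
    - [0, 0, 0]
    - [0, 0, 0]
    - [0, 0, 0]
    - [0, 0, 0]
    - [0, 0, 0]

```text
t: 3.65
tool_pos: [0.477, 0.0771, 0.0899]
ee_rot: [-0.288, 2.972, 0.013]
wrist_force: [0.9, 0.5, -0.2]
gripper_width: -0.0003
```

Run:
```python
from h import *
o=manip.get_obs(); print(o["tool_pos"],o["wrist_force"])
s=eyes.snapshot("wrist"); im=s["pixels"].copy()
for p in [(.4768,.0723,.0566),o["tool_pos"]]: print(proj(s,p).round(1))
save(im,"wrist2.png")
```

```text
[0.47696667 0.07711504 0.08989258] [ 0.91236351  0.48351029 -0.17524022]
[[248.  205.7]]
[[254.6 235.6]]
```

View pics/wrist2.png

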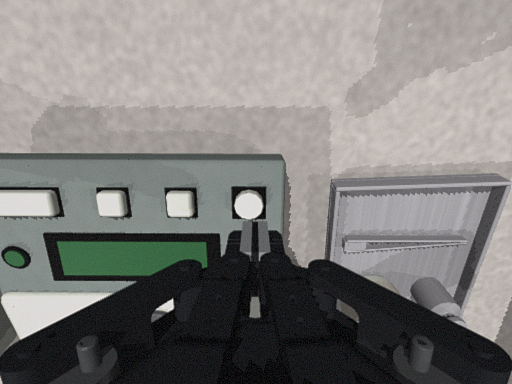

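The power key shows at (248,205), as predicted. The tip is 5 mm too far left in y, so I correct that and descend.

>>> play_rows:
  hand: [-1, -1, -1, -1]
  translation:
    - [0, -0.005, -0.012]
    - [0, 0, -0.012]
    - [0, 0, 0]
    - [0, 0, 0]
  twist:
    - [0, 0, 0]
    - [0, 0, 0]
    - [0, 0, 0]
    - [0, 0, 0]

```text
t: 4.1
tool_pos: [0.4799, 0.072, 0.0707]
ee_rot: [-0.288, 2.962, 0.01]
wrist_force: [-0.3, -0.1, 0.2]
gripper_width: 0.0002
```

>>> play_rows:
  hand: [-1, -1, -1, -1, -1]
  translation:
    - [-0.003, 0, -0.005]
    - [0, 0, -0.004]
    - [0, 0, -0.002]
    - [0, 0, 0]
    - [0, 0, 0]
  twist:
    - [0, 0, 0]
    - [0, 0, 0]
    - [0, 0, 0]
    - [0, 0, 0]
    - [0, 0, 0]

```text
t: 4.6
tool_pos: [0.4776, 0.0721, 0.0611]
ee_rot: [-0.289, 2.958, 0.009]
wrist_force: [-0.3, 0.9, -0.5]
gripper_width: -0.0001
```

>>> play_rows:
  hand: [-1, -1, -1, -1, -1]
  translation:
    - [0, 0, -0.002]
    - [0, 0, -0.002]
    - [0, 0, -0.002]
    - [0, 0, 0]
    - [0, 0, 0]
  twist:
    - [0, 0, 0]
    - [0, 0, 0]
    - [0, 0, 0]
    - [0, 0, 0]
    - [0, 0, 0]

```text
t: 5.1
tool_pos: [0.4781, 0.0722, 0.0551]
ee_rot: [-0.288, 2.956, 0.009]
wrist_force: [-1.5, 0.5, 3.5]
gripper_width: 0.0003
```

>>> play_rows:
  hand: [-1, -1, -1]
  translation:
    - [0, 0, -0.0013]
    - [0, 0, 0]
    - [0, 0, 0]
  twist:
    - [0, 0, 0]
    - [0, 0, 0]
    - [0, 0, 0]

```text
t: 5.4
tool_pos: [0.4783, 0.0722, 0.0542]
ee_rot: [-0.289, 2.955, 0.009]
wrist_force: [-1.5, 0.4, 4.7]
gripper_width: 0.0007
```

A force of 4.7 N puts the power key about 3.5 mm in. Lift, then go to the tare bar.

>>> play_rows:
  hand: [-1, -1, -1, -1, -1, -1, -1, -1, -1]
  translation:
    - [0, 0, 0.01]
    - [0, 0, 0.02]
    - [0.007, -0.038, 0]
    - [0.007, -0.038, 0]
    - [0.007, -0.038, 0]
    - [0.007, -0.038, 0]
    - [0, 0, 0]
    - [0, 0, 0]
    - [0, 0, 0]
  twist:
    - [0, 0, 0]
    - [0, 0, 0]
    - [0, 0, 0]
    - [0, 0, 0]
    - [0, 0, 0]
    - [0, 0, 0]
    - [0, 0, 0]
    - [0, 0, 0]
    - [0, 0, 0]

```text
t: 6.3
tool_pos: [0.5059, -0.0847, 0.0889]
ee_rot: [-0.294, 2.956, 0.008]
wrist_force: [0.0, -0.7, 0.5]
gripper_width: -0.0
```

Run:
```python
from h import *
o=manip.get_obs(); print(o["tool_pos"],o["wrist_force"])
M=R.from_rotvec(o["ee_rot"]).as_matrix(); print("yaw",np.degrees(np.arctan2(-M[0,1],M[1,1])),"z",M[:,2].round(3))
s=eyes.snapshot("wrist"); im=s["pixels"]; save(im,"wrist3.png")
for p in [(.5059,-.0801,.0570),o["tool_pos"]]: print(proj(s,p).round(1))
m=(im.min(2)>185).astype(np.uint8); m[240:]=0
n,l,st,c=cv2.connectedComponentsWithStats(m)
for i in range(1,n):
    if st[i,4]>150: print(c[i].round(1),st[i],ray(s,c[i],.057).round(4))
```

```text
[ 0.50591115 -0.0846669   0.08885121] [ 0.03534867 -0.65626633  0.4859668 ]
yaw 11.29815549853034 z [ 0.169  0.022 -0.985]
[[261.9 208.8]]
[[254.6 235.6]]
[179.8  26.4] [151   9  61  43 618] [ 0.4104 -0.143   0.057 ]
[221.5  30.7] [214  13  21  34 172] [ 0.4081 -0.1219  0.057 ]
[259.5  27.7] [251  18  19  23 154] [ 0.403  -0.1033  0.057 ]
[95.3 66.1] [ 83  43  25  46 325] [ 0.4379 -0.1861  0.057 ]
[170.2  59. ] [157  42  24  33 273] [ 0.4264 -0.1467  0.057 ]
[205.4  56.3] [193  49  24  15 152] [ 0.4214 -0.1286  0.057 ]
[53.8 63.8] [ 35  52  41  26 260] [ 0.4411 -0.208   0.057 ]
[308.9  66.6] [296  55  30  22 239] [ 0.4154 -0.0738  0.057 ]
[259.7  70. ] [247  62  24  21 178] [ 0.4223 -0.0991  0.057 ]
[430.3  89.8] [423  76  17  27 152] [ 0.4136 -0.0054  0.057 ]
[233.8 107.4] [213  85  45  40 477] [ 0.4443 -0.1095  0.057 ]
[262.  207.8] [ 231  197   63   23 1398] [ 0.5051 -0.0802  0.057 ]
[352.8 208.9] [340 198  27  23 534] [ 0.4936 -0.0207  0.057 ]
[423.1 209.6] [410 199  27  23 532] [0.4845 0.0251 0.057 ]
[494.5 211.5] [481 199  28  26 560] [0.4762 0.0718 0.057 ]
```

View pics/wrist3.png

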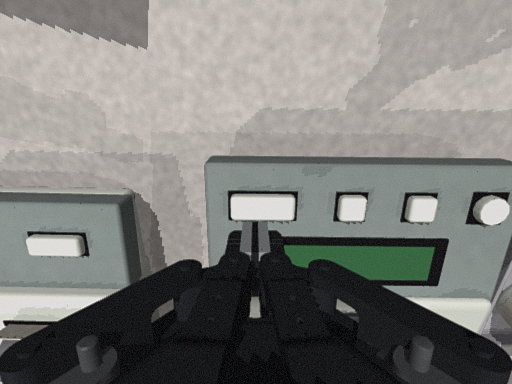

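The tare bar is at (262,208), the power key is back up, and the estimates agree. The feed bar is visible at (57,245). Pressing tare.

>>> play_rows:
  hand: [-1, -1, -1, -1, -1, -1, -1]
  translation:
    - [0, 0.0045, -0.012]
    - [0, 0, -0.01]
    - [0, 0, -0.004]
    - [0, 0, 0]
    - [0, 0, -0.002]
    - [0, 0, 0]
    - [0, 0, 0]
  twist:
    - [0, 0, 0]
    - [0, 0, 0]
    - [0, 0, 0]
    - [0, 0, 0]
    - [0, 0, 0]
    - [0, 0, 0]
    - [0, 0, 0]

```text
t: 7.05
tool_pos: [0.5056, -0.0763, 0.0606]
ee_rot: [-0.303, 2.955, 0.008]
wrist_force: [0.9, 0.0, 0.6]
gripper_width: -0.0002
```

Run:
```python
from h import *
im=cv2.imread("pics/wrist3.png"); m=(im.min(2)>185).astype(np.uint8); m[:225]=0;m[262:]=0
n,l,st,c=cv2.connectedComponentsWithStats(m)
for i in range(1,n):
    if st[i,4]>100 and c[i,0]<110: print(c[i].round(1),st[i])
```

```text
[ 52.  246.7] [ 26 238  53  18 838]
```

>>> play_rows:
  hand: [-1, -1, -1, -1, -1, -1, -1]
  translation:
    - [0, -0.003, 0]
    - [0, 0, -0.002]
    - [0, 0, -0.002]
    - [0, 0, -0.002]
    - [0, 0, -0.0005]
    - [0, 0, 0]
    - [0, 0, 0]
  twist:
    - [0, 0, 0]
    - [0, 0, 0]
    - [0, 0, 0]
    - [0, 0, 0]
    - [0, 0, 0]
    - [0, 0, 0]
    - [0, 0, 0]

```text
t: 7.75
tool_pos: [0.5063, -0.0799, 0.0547]
ee_rot: [-0.302, 2.952, 0.007]
wrist_force: [-2.0, 0.2, 3.2]
gripper_width: 0.0003
```

>>> play_rows:
  hand: [-1, -1, -1]
  translation:
    - [0, 0, -0.0013]
    - [0, 0, -0.0003]
    - [0, 0, 0]
  twist:
    - [0, 0, 0]
    - [0, 0, 0]
    - [0, 0, 0]

```text
t: 8.05
tool_pos: [0.5064, -0.0798, 0.0534]
ee_rot: [-0.302, 2.952, 0.007]
wrist_force: [-1.9, 0.3, 4.2]
gripper_width: -0.0001
```

Tare is at about 4.5 N, roughly 3 mm in. Next the print key.

>>> play_rows:
  hand: [-1, -1, -1, -1, -1, -1, -1]
  translation:
    - [0, 0, 0.01]
    - [0, 0, 0.015]
    - [-0.006, 0.029, 0]
    - [-0.006, 0.029, 0]
    - [0, 0, 0]
    - [0, 0, 0]
    - [0, 0, 0]
  twist:
    - [0, 0, 0]
    - [0, 0, 0]
    - [0, 0, 0]
    - [0, 0, 0]
    - [0, 0, 0]
    - [0, 0, 0]
    - [0, 0, 0]

```text
t: 8.75
tool_pos: [0.4942, -0.0216, 0.0812]
ee_rot: [-0.3, 2.952, 0.005]
wrist_force: [0.6, -1.1, 0.4]
gripper_width: -0.0001
```

>>> play_rows:
  hand: [-1, -1, -1, -1, -1, -1]
  translation:
    - [0, 0.001, -0.01]
    - [0, 0, -0.007]
    - [0, 0, -0.003]
    - [0, 0, 0]
    - [0, 0, 0]
    - [0, 0, 0]
  twist:
    - [0, 0, 0]
    - [0, 0, 0]
    - [0, 0, 0]
    - [0, 0, 0]
    - [0, 0, 0]
    - [0, 0, 0]

```text
t: 9.35
tool_pos: [0.4945, -0.0228, 0.0586]
ee_rot: [-0.296, 2.954, 0.005]
wrist_force: [-0.6, -0.3, -0.2]
gripper_width: -0.0
```

>>> play_rows:
  hand: [-1, -1, -1, -1, -1, -1]
  translation:
    - [0, 0.002, 0]
    - [0, 0, -0.002]
    - [0, 0, -0.002]
    - [0, 0, -0.001]
    - [0, 0, 0]
    - [0, 0, 0]
  twist:
    - [0, 0, 0]
    - [0, 0, 0]
    - [0, 0, 0]
    - [0, 0, 0]
    - [0, 0, 0]
    - [0, 0, 0]

```text
t: 9.95
tool_pos: [0.4952, -0.0206, 0.0544]
ee_rot: [-0.296, 2.951, 0.004]
wrist_force: [-1.4, 0.2, 3.7]
gripper_width: -0.0001
```

>>> play_rows:
  hand: [-1, -1, -1]
  translation:
    - [0, 0, -0.0013]
    - [0, 0, 0]
    - [0, 0, 0]
  twist:
    - [0, 0, 0]
    - [0, 0, 0]
    - [0, 0, 0]

```text
t: 10.25
tool_pos: [0.4953, -0.0206, 0.0534]
ee_rot: [-0.296, 2.951, 0.003]
wrist_force: [-1.5, 0.5, 5.4]
gripper_width: 0.0
```

Run:
```python
from h import *
o=manip.get_obs(); print(o["t"],o["wrist_force"],o["tool_pos"])
```

```text
10.25 [-1.52374953  0.53488509  5.44373896] [ 0.49533636 -0.02061935  0.05341485]
```

Print is at 5.5 N, about 4 mm in. Lift and go over the printer's feed bar.

>>> play_rows:
  hand: [-1, -1, -1, -1, -1, -1, -1, -1, -1, -1, -1]
  translation:
    - [0, 0, 0.01]
    - [0, 0, 0.04]
    - [0.012, -0.034, 0]
    - [0.012, -0.034, 0]
    - [0.012, -0.034, 0]
    - [0.012, -0.034, 0]
    - [0.012, -0.034, 0]
    - [0.012, -0.034, 0]
    - [0, 0, 0]
    - [0, 0, 0]
    - [0, 0, 0]
  twist:
    - [0, 0, 0]
    - [0, 0, 0]
    - [0, 0, 0]
    - [0, 0, 0]
    - [0, 0, 0]
    - [0, 0, 0]
    - [0, 0, 0]
    - [0, 0, 0]
    - [0, 0, 0]
    - [0, 0, 0]
    - [0, 0, 0]

```text
t: 11.35
tool_pos: [0.5669, -0.2315, 0.1093]
ee_rot: [-0.3, 2.954, 0.004]
wrist_force: [0.9, -0.1, 0.8]
gripper_width: -0.0
```

Run:
```python
from h import *
o=manip.get_obs(); print(o["tool_pos"],o["wrist_force"])
M=R.from_rotvec(o["ee_rot"]).as_matrix(); print("yaw",np.degrees(np.arctan2(-M[0,1],M[1,1])),"z",M[:,2].round(3))
s=eyes.snapshot("wrist"); im=s["pixels"]; save(im,"wrist4.png")
for p in [(.568,-.2235,.0570),o["tool_pos"]]: print(proj(s,p).round(1))
m=(im.min(2)>185).astype(np.uint8); m[250:]=0; m[:140]=0
n,l,st,c=cv2.connectedComponentsWithStats(m)
for i in range(1,n):
    if st[i,4]>150: print(c[i].round(1),st[i],ray(s,c[i],.057).round(4))
```

```text
[ 0.56690481 -0.23154928  0.10927537] [ 0.87804523 -0.11483403  0.82700107]
yaw 11.517101256037947 z [ 0.171  0.02  -0.985]
[[266.1 197. ]]
[[254.6 235.6]]
[485.9 156. ] [ 458  145   54   23 1165] [ 0.506  -0.0841  0.057 ]
[173.4 196.6] [163 187  22  20 341] [ 0.5821 -0.291   0.057 ]
[261.3 198.2] [237 190  50  18 840] [ 0.5697 -0.2268  0.057 ]
[184.1 248.2] [151 247  74   3 176] [ 0.6282 -0.2787  0.057 ]
```

View pics/wrist4.png

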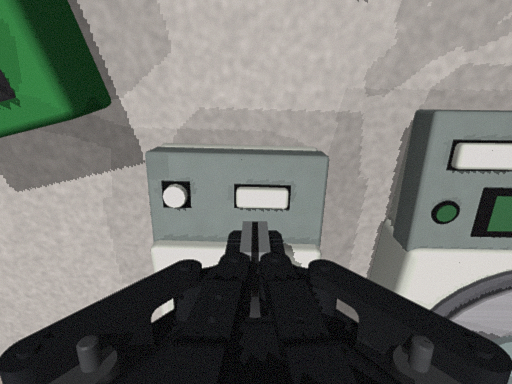

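The white printer has its power key at (173,197) and the feed bar at (261,198), giving a feed position of (0.5697, -0.2268). Its height is less certain, so I descend stepwise.

>>> play_rows:
  hand: [-1, -1, -1, -1, -1, -1]
  translation:
    - [0.002, 0.004, -0.015]
    - [0, 0, -0.012]
    - [0, 0, -0.003]
    - [0, 0, 0]
    - [0, 0, 0]
    - [0, 0, 0]
  twist:
    - [0, 0, 0]
    - [0, 0, 0]
    - [0, 0, 0]
    - [0, 0, 0]
    - [0, 0, 0]
    - [0, 0, 0]

```text
t: 12.0
tool_pos: [0.5685, -0.2237, 0.0799]
ee_rot: [-0.306, 2.953, 0.004]
wrist_force: [-0.2, 0.9, 0.3]
gripper_width: 0.0001
```

>>> play_rows:
  hand: [-1, -1, -1, -1, -1, -1]
  translation:
    - [0.001, -0.003, -0.006]
    - [0, 0, -0.005]
    - [0, 0, -0.003]
    - [0, 0, -0.002]
    - [0, 0, 0]
    - [0, 0, 0]
  twist:
    - [0, 0, 0]
    - [0, 0, 0]
    - [0, 0, 0]
    - [0, 0, 0]
    - [0, 0, 0]
    - [0, 0, 0]

```text
t: 12.6
tool_pos: [0.5697, -0.2275, 0.0629]
ee_rot: [-0.305, 2.952, 0.003]
wrist_force: [-0.5, -0.2, 0.8]
gripper_width: 0.0001
```

>>> play_rows:
  hand: [-1, -1, -1, -1, -1, -1]
  translation:
    - [0, 0, -0.002]
    - [0, 0, -0.002]
    - [0, 0, -0.002]
    - [0, 0, 0]
    - [0, 0, 0]
    - [0, 0, 0]
  twist:
    - [0, 0, 0]
    - [0, 0, 0]
    - [0, 0, 0]
    - [0, 0, 0]
    - [0, 0, 0]
    - [0, 0, 0]

```text
t: 13.2
tool_pos: [0.5699, -0.2275, 0.0567]
ee_rot: [-0.306, 2.952, 0.003]
wrist_force: [0.0, 0.3, 0.2]
gripper_width: -0.0003
```

>>> play_rows:
  hand: [-1, -1, -1, -1]
  translation:
    - [0, 0, -0.002]
    - [0, 0, -0.001]
    - [0, 0, 0]
    - [0, 0, 0]
  twist:
    - [0, 0, 0]
    - [0, 0, 0]
    - [0, 0, 0]
    - [0, 0, 0]

```text
t: 13.6
tool_pos: [0.5699, -0.2275, 0.0535]
ee_rot: [-0.306, 2.952, 0.003]
wrist_force: [-0.0, 0.7, 0.1]
gripper_width: -0.0002
```

>>> play_rows:
  hand: [-1, -1, -1, -1]
  translation:
    - [0, 0, -0.0015]
    - [0, 0, -0.001]
    - [0, 0, 0]
    - [0, 0, 0]
  twist:
    - [0, 0, 0]
    - [0, 0, 0]
    - [0, 0, 0]
    - [0, 0, 0]

```text
t: 14.0
tool_pos: [0.5702, -0.2275, 0.0516]
ee_rot: [-0.306, 2.95, 0.002]
wrist_force: [-0.5, 0.5, 2.7]
gripper_width: 0.0001
```

Run:
```python
from h import *
s=eyes.snapshot("wrist"); save(cv2.resize(s["pixels"][150:290,150:350],None,fx=3,fy=3),"wrist5.png")
```

```text
(no output)
```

View pics/wrist5.png

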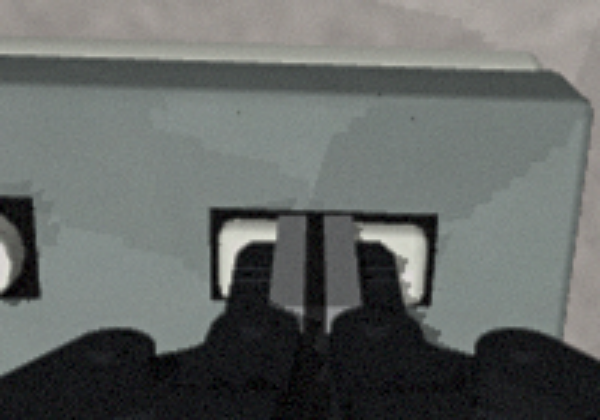

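The tip sits centred on the feed bar (crop 315,260), and contact has begun. I press on to the full depth.

>>> play_rows:
  hand: [-1, -1, -1, -1]
  translation:
    - [0, 0, -0.001]
    - [0, 0, -0.001]
    - [0, 0, 0]
    - [0, 0, 0]
  twist:
    - [0, 0, 0]
    - [0, 0, 0]
    - [0, 0, 0]
    - [0, 0, 0]

```text
t: 14.45
tool_pos: [0.5704, -0.2275, 0.0501]
ee_rot: [-0.306, 2.95, 0.001]
wrist_force: [-2.4, 0.5, 5.6]
gripper_width: -0.0002
```

At 5.6–6 N, the bar is about 4 mm in. Lift clear.

>>> play_rows:
  hand: [-1, -1, -1, -1, -1, -1, -1, -1]
  translation:
    - [0, 0, 0.01]
    - [0, 0, 0.03]
    - [-0.01, 0, 0.04]
    - [-0.01, 0, 0.04]
    - [0, 0, 0.03]
    - [0, 0, 0]
    - [0, 0, 0]
    - [0, 0, 0]
  twist:
    - [0, 0, 0]
    - [0, 0, 0]
    - [0, 0, 0]
    - [0, 0, 0]
    - [0, 0, 0]
    - [0, 0, 0]
    - [0, 0, 0]
    - [0, 0, 0]

```text
t: 15.25
tool_pos: [0.5476, -0.2269, 0.206]
ee_rot: [-0.305, 2.954, 0.003]
wrist_force: [0.1, -0.1, -0.3]
gripper_width: -0.0
```

Run:
```python
from h import *
o=manip.get_obs(); print(o["t"],o["tool_pos"],o["wrist_force"])
s=eyes.snapshot("side"); save(s["pixels"],"end.png")
```

```text
15.25 [ 0.54763472 -0.22691926  0.20595183] [ 0.12150285 -0.05920946 -0.25432541]
```

View pics/end.png

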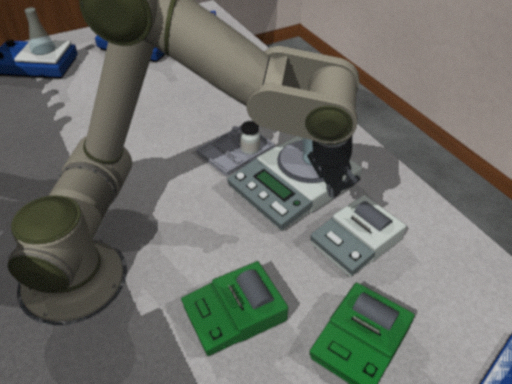

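The hand is clear above the printer at z = 0.206. The jar at (250,138) and the tray are undisturbed. The beaker at (312,145) is mostly hidden behind the hand, but the arm never came near it. Handing in.

```bash
python3 -c "
from cell import manip
print(manip.close_job())"
```

```text
the job is handed in; nothing more can be done
None
```

I tapped power, tare, print and then the feed bar on the white printer, in that order, and lifted clear between taps. The job was handed in at about 15 s; no verdict was reported.

- **Press depth:** The wrist force peaked at about 4 to 6 N on each key. I take that as about 3 to 4 mm of travel, past the 2 mm point and short of the stop. The joint values can't be read directly.
- **Last checks:** The final wrist force was about 0 N, with the tip at z = 0.206 m. In the last side picture the keys looked up and the jar and tray undisturbed.
- **Not checked:** The beaker was mostly hidden behind the hand in that picture, so I did not measure it again. The arm made no contact near it. I did not look for the printed slip.
- **Disagreements:**
  - My first fit wrongly assumed the beaker stood at the pan's centre, which put tare and print about 3 mm off.
  - The network placed the power key about 8 px off in the wrist view.
  - Both were corrected by measuring the keys in the wrist images.
  - The feed bar was about 4 mm lower than estimated, so I found it by contact.

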